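Take a bore's depth and set the drill stop

ROBOT

A 7-joint arm with a two-finger parallel gripper is mounted at the origin on the work surface. World frame = base frame: x ahead of the robot, y to its left, z up, the work surface at z = 0. Lengths are in m, angles in rad, forces in N, time in s.
With the tool pointing down it reaches from about 0.4 to 0.85 m from the base axis. Payload 10.4 kg.
Tool frame: the origin (TCP) lies between the finger pads; the fingertips stand 11 mm ahead of it and the grasp point (between the pads) lies 8 mm behind it; z points along the fingers, y is the direction in which the jaws open and shut (so a half turn about z gives the same grasp; the last joint's range is limited). The gripper opens to 87 mm and grips with 3 to 60 N. Pads are 19 mm wide; open, the fingers measure 117 mm over their backs; the gripper's body (75 mm by 190 mm) begins 51 mm behind the grasp point.
Start: joints at [-1.157, 0.332, -0.065, 1.46, 0.022, 1.35, -0.088], TCP at [0.264, 0.566, 0.234] pointing down, gripper open.
Joint ranges: [-2.6, 2.6], [-0.5, 2.12], [-1.47, 1.34], [0.16, 2.42], [-1.27, 4.41], [0.06, 2.06], [-2.6, 2.6]. Speed limits (rad/s): [2.22, 2.22, 2.79, 2.79, 3.14, 3.14, 3.14].

INTERFACE

Orientations are given as a unit quaternion [x, y, z, w].
In Python, from bench import r, eyes gives the robot as it stands.
- The arm moves only by the shell command python3 -m inch 'ROWS' [FORCE]. ROWS is a JSON object of lists of equal length, an entry for each row: "translation": the shift along the world's x, y, z scaled (see below), a list of three; "rot": the turn, a rotation vector about the world's x, y, z scaled (see below), a list of three; "jaw": the finger opening in mm, from 0 to 87. In form: {"translation": [[tx, ty, tz], ...], "rot": [[ax, ay, az], ...], "jaw": [jaw, ...]}. A call has 1 to 20 rows; each row is the pose to reach, as a shift and turn from the pose measured when the call began; what a row does not reach only later rows make up. The controller multiplies each number of a shift by 100 mm and each number of a turn by 60 degrees. A row lasts 1/10 s, in which the tool goes at most 50 mm and 8.59 degrees, less where a joint would pass 70% of its speed; a pose out of reach is approached as far as the arm can. A call with a number of a shift or a turn outside -1 to 1 is refused whole. A call with a gripper value outside its range is refused whole. The fingers move at their own pace and stop on an object; FORCE is the grip in N (left out, the last holds). Time passes only in rows, so rows that repeat a pose let the fingers close. It gives the time, the measured TCP pose, the force and the opening at its end, in the units of the state.
- r.read_state(): the state, without advancing time (a new reading comes with each control period).
- eyes.camera(name): name is "scene" or "top"; returns the picture (384x512x3 uint8, blue, green, red); there is no depth.
- eyes.calibration(name): a dict with "fx", "fy", "cx", "cy" (pixels), "R" (3x3) and "t" (3): a world point X has camera coordinates R X + t. Camera axes: x right, y down, z forward; pixel columns grow to the right and rows downward; lengths in m; the calibration is good to about 2 mm. A picture is of the moment at which its call begins. calibration takes no time and is no camera call.
- r.close_job(): hands the job in, once; it reports no verdict.
The state is a dict: "time": time; "joint_positions": joint angles; "joint_vel": joint speeds; "joint_torque": joint torques, N m; "ee_pos": TCP position; "eef_rot": TCP orientation; "ft_force": force on the tool from outside, world axes, zero at the start; "torque": the same for the moment, N m; "width": finger opening in m.
Only numpy, scipy, OpenCV 4.12 (cv2) and the standard library are available. Lean on these libraries where they do the work, as an engineer would, in place of code of your own. Each camera call takes 0.05 s, during which the arm holds its last target. There are 200 camera calls.

TASK

Take the depth rod from its stand, lower it down the slanted bore in the leaning wooden block until it rests on the bottom, and so find how deep the bore is. Put the rod back in its stand as it was, then push the depth stop down from fully raised by just the depth of the bore, to within 3 mm, and let go, leaving everything else where it is.

Things in the scene. Friction and masses are not known exactly. Their poses are not given: they have to be found in the camera images.
- fixture: Grey steel base, fixed to the table, 180 x 230 mm, carrying the leaning wooden block. Origin on the table straight below the bore's mouth; z up; x points level along the way the block's face rises (mostly to the robot's right, so the face looks to the robot's left).
- block: Leaning pale wooden block, fixed: top face 110 mm along the slope x 210 mm across, 85 mm thick. Origin and axes as bore_mouth. Its face reaches 55 mm up and down the slope from the bore's centre, 55 mm to +y and 155 mm to -y. Only the stop stands out of the face.
- bore_mouth (a point): Centre of the mouth of the blind bore in the block's face, 120 mm above the table. z: out of the bore, square to the face, 28 degrees from vertical, leaning down-slope (to the robot's left); x: up the slope; y: level across the face, away from the robot. The bore is 21 mm wide, runs along z and has a flat end; it is between 30 and 62 mm deep, not known beforehand.
- stop (a joint): Travel of the depth stop in m: 0 with the stop fully raised, growing as it is pushed down, square to the face, to 0.070. It must end equal to the bore's depth. It starts between 0 and 0.012. It slides with about 7 N of friction and stays where it is left.
- stop_head (a point): Depth stop: a 14 mm steel pin with dark rings every 10 mm, standing out of the face 105 mm to -y of the bore, parallel to it, with a square black head 26 x 26 mm (sides along bore_mouth's x and y), 36 mm tall. This point: centre of the head's underside; axes as bore_mouth. Fully raised it is 90 mm off the face; the gap under the head is 90 mm less the travel.
- stand: Dark-brown wooden stand, 80 x 80 mm, 90 mm tall, fixed to the table, with an upright 17 mm hole through its middle for the rod. Origin under its centre, on the table.
- rod: Depth rod, 190 mm long, about 0.18 kg: round steel rod 10 mm thick, a steel disc 36 mm wide around it (85 to 91 mm from the tip), a square wooden handle 24 x 24 mm at the top (135 to 190 mm). Origin at the tip, z along the rod to the handle, x and y square to the handle's sides. At first upright in the stand, its disc resting on the stand's top, tip 5 mm above the table.
- rod_tip (a point): Flat lower tip of the depth rod, on its axis.
- rod_handle (a point): Middle of the rod's square handle, 162.5 mm from the tip.
- glue: White glue bottle, 64 mm wide, 150 mm tall, standing loose; to be left alone. Origin under its centre.
- tape: Roll of yellow tape lying flat, 90 mm wide, 25 mm high, loose; to be left alone.
- driver: Screwdriver, 190 mm, lying loose; to be left alone.
- jar: Clear jar with a metal lid, 68 mm wide, 80 mm tall, standing loose; to be left alone.
Things that resemble listed ones, but are neither listed nor needed, are in the scene too. There is more than one size of the rod; the job needs the smallest.

How it is judged:
By the outcome, as a careful person would: the job done as asked, in the order asked, and still so for the second after the job is handed in, with the robot touching nothing.
It also fails if it takes over 69 s, if anything falls off the work surface, if the arm or the gripper's body presses on something with over 40 N, if the wrist force passes 120 N, or if a joint passes its speed limit or range.

## Working session

There is one attempt and no reset: what is moved stays moved. The work goes in short steps, Python scripts to look and compute and a shell command to move; the robot and the scene stay as the last step left them, time stands still between calls to the robot, and variables do not carry over. Pictures are saved under pics/ and viewed, about 8 in all and at most 12, crops included, and the job is handed in when it is done.

```bash
mkdir -p pics; ls; python3 - <<'E'
from bench import r, eyes
import cv2
for n in("scene","top"):
    cv2.imwrite(f"pics/{n}0.png",cv2.resize(eyes.camera(n),(800,600),interpolation=cv2.INTER_CUBIC))
    print(n,eyes.calibration(n))
print(r.read_state())
E
```

```text
pics
scene {'fx': 464.8658211292251, 'fy': 464.8658211292251, 'cx': 263.5118711625872, 'cy': 190.95827136049894, 'R': array([[ 0.60025455,  0.79977408, -0.00747619],
       [ 0.50555439, -0.38664393, -0.77131137],
       [-0.61976546,  0.45920354, -0.63641408]]), 't': array([-0.32028637, -0.14292843,  1.52565623])}
top {'fx': 385.31965900939724, 'fy': 385.31965900939724, 'cx': 255.97775495537286, 'cy': 182.5058525138927, 'R': array([[ 0.10140004, -0.99483854, -0.00378166],
       [-0.97469052, -0.09858372, -0.20064807],
       [ 0.19923962,  0.02403167, -0.97965609]]), 't': array([-0.04144149,  0.50274856,  1.0206077 ])}
{'time': 0.1, 'joint_positions': array([-1.15658168,  0.33278457, -0.06470076,  1.46084111,  0.02160389,
        1.34991829, -0.08848679]), 'joint_vel': array([ 2.01500684e-03, -7.68363233e-04, -9.97255973e-04, -1.47592567e-03,
       -4.55149710e-04,  4.26263338e-04, -1.77850476e-05]), 'joint_torque': array([ 1.78875784e-03, -6.24541998e+01,  2.47969909e-02, -3.90720248e+01,
       -6.13710377e-02,  3.65045713e-02,  7.03322166e-05]), 'ee_pos': array([0.26427279, 0.5660126 , 0.2328563 ]), 'eef_rot': array([ 2.16658589e-01,  9.76247234e-01, -6.18852458e-04, -1.06069326e-04]), 'ft_force': array([-0.12861043, -0.19140621, -0.47772693]), 'torque': array([-0.00634905,  0.01013055,  0.00676719]), 'width': 0.0869657606091532}
```

View pics/scene0.png

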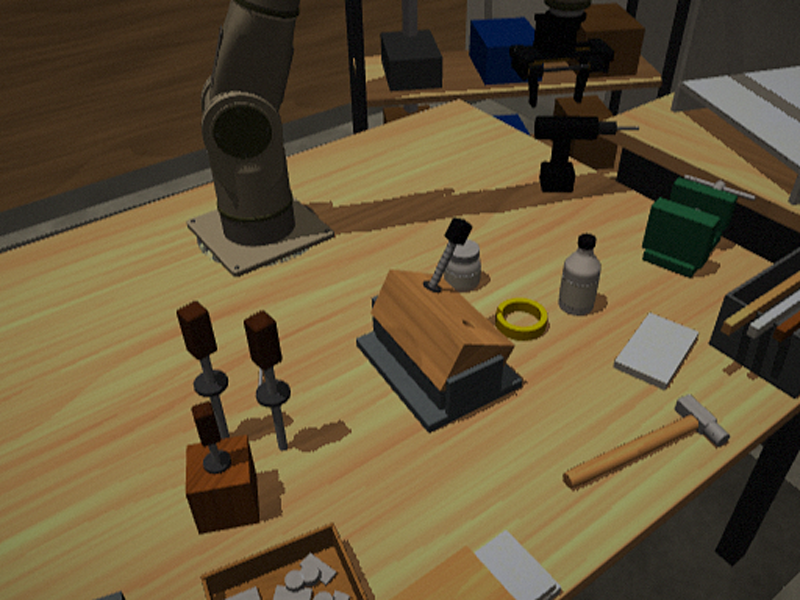

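View pics/top0.png

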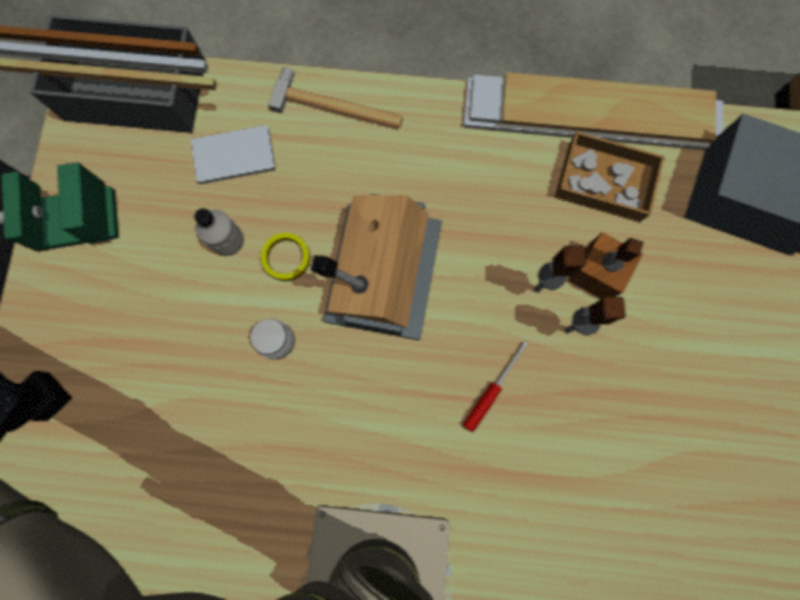

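The scene picture shows three similar rods: A at (197,330), B at (263,340) and C at (205,425). A and B are taller and stand beside the stand, while C is shortest and sits in the brown stand, so C should be the one. The bore mouth is at about (468,323) in scene and (375,225) in top; the stop head is at (458,232) and (323,265). I'll enlarge both areas to confirm.

```bash
cat > h.py <<'E'
import cv2, numpy as np
from bench import r, eyes
def comp(name, parts, imgs=None):
    """parts: (cam,x0,y0,x1,y1,scale); tick marks in native pixels each 10"""
    imgs = imgs or {}
    out=[]
    for c,x0,y0,x1,y1,s in parts:
        if c not in imgs: imgs[c]=eyes.camera(c)
        im=cv2.resize(imgs[c][y0:y1,x0:x1],None,fx=s,fy=s,interpolation=cv2.INTER_CUBIC)
        im=cv2.convertScaleAbs(im,alpha=1.5,beta=10)
        for x in range(-(-x0//10)*10,x1,10):
            X=int((x-x0+.5)*s); cv2.line(im,(X,0),(X,6 if x%50 else 14),(255,255,0),1)
            if x%20==0: cv2.putText(im,str(x),(X+1,18),0,.35,(255,255,0),1)
        for y in range(-(-y0//10)*10,y1,10):
            Y=int((y-y0+.5)*s); cv2.line(im,(0,Y),(6 if y%50 else 14,Y),(255,255,0),1)
            if y%20==0: cv2.putText(im,str(y),(8,Y+4),0,.35,(255,255,0),1)
        out.append(im)
    H=max(i.shape[0] for i in out)
    cv2.imwrite(name,np.hstack([cv2.copyMakeBorder(i,0,H-i.shape[0],0,4,0) for i in out]))
def proj(c,X):
    k=eyes.calibration(c); p=np.asarray(X)@k["R"].T+k["t"]
    return np.stack([k["fx"]*p[...,0]/p[...,2]+k["cx"],k["fy"]*p[...,1]/p[...,2]+k["cy"]],-1)
E
python3 - <<'E'
from h import *
im={c:eyes.camera(c) for c in("scene","top")}
comp("pics/a.png",[("scene",109,186,222,346,3.7),("top",312,144,416,218,3.6)],im)
comp("pics/b.png",[("scene",224,134,338,280,4),("top",198,118,288,221,3.6)],im)
E
```

```text
(no output)
```

View pics/a.png

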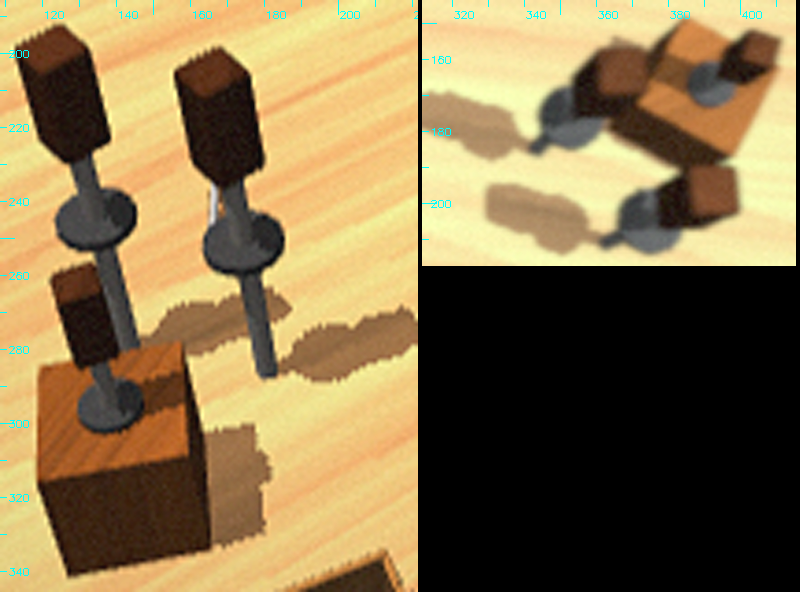

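View pics/b.png

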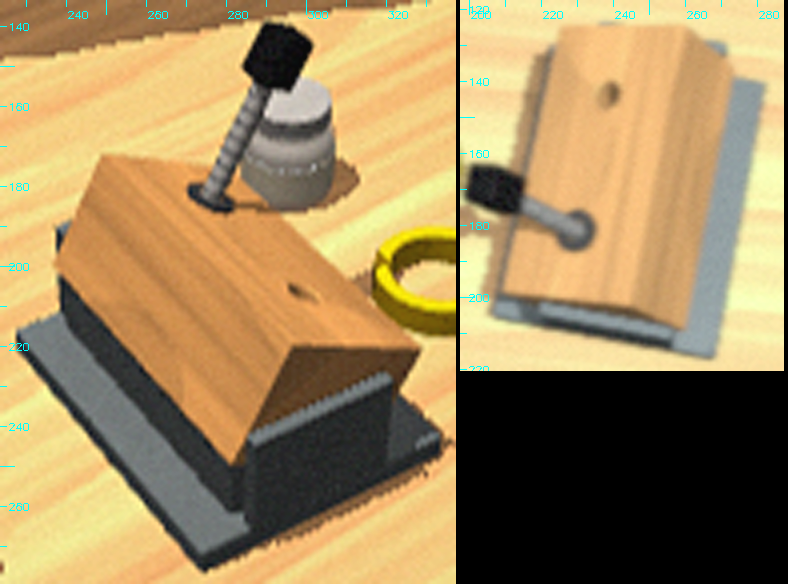

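Confirmed: C, with disc at scene (138,295) and top (392,167), is clearly smaller than A and B and is the only rod in the stand. The bore mouth is at scene (299,206), top (239,144), and the stop base at scene (276,183), top (229,181). Next I fit the poses with the known geometry.

```bash
cat > fit.py <<'E'
from h import *
from scipy.optimize import least_squares
from scipy.spatial.transform import Rotation as Ro
def Rz(a): return Ro.from_euler('z',a).as_matrix()
# stand
S=[("scene",(-1,-1,90),0)]
def fitgen(pred,obs,x0,tag):
    def f(p):
        e=[]
        for c,k,px in obs: e.append(proj(c,pred(p,k))-px)
        return np.ravel(e)
    s=least_squares(f,x0,loss='soft_l1'); 
    print(tag,np.round(s.x,4)); print(np.round(f(s.x).reshape(-1,2),1).tolist()); return s.x
def stand(p,k): return np.array([p[0],p[1],0])+Rz(p[2])@(np.array(k)*[.04,.04,.09])
obs=[("scene",k,v) for k,v in {(1,-1,1):(118.8,315.8),(-1,-1,1):(119.3,284.7),(-1,1,1):(158,277.7),(1,1,1):(159.9,309),(1,-1,0):(126.9,341.4),(1,1,0):(165.5,333.6),(0,0,1.04):(138.2,295.2)}.items()]
obs+=[("top",k,v) for k,v in {(1,1,1):(384.6,148.5),(-1,1,1):(372.1,172.1),(-1,-1,1):(399,187.1),(-1,1,0):(363.7,180.4),(-1,-1,0):(387.9,190.2),(0,0,1.04):(391.8,166.6)}.items()]
best=None
for y in (0.6,0.3,0,-.4): s=fitgen(stand,obs,[.6,-.3,y],"stand")
def hand(p,k): return np.array([p[0],p[1],0])+Rz(p[2])@(np.array(k)*[.012,.012,1])
T=.195;B=.14
ho=[("scene",k,v) for k,v in {(1,-1,T):(123.9,267.4),(-1,-1,T):(122,261.4),(-1,1,T):(133.6,256.3),(1,1,T):(136.3,263.9),(1,-1,B):(130.7,285),(1,1,B):(140.4,282),(0,0,.093):(138.2,295.2)}.items()]
ho+=[("top",(0,0,.093),(391.8,166.6))]
for y in(-.4,0,.4): fitgen(hand,ho,[.6,-.3,y],"rod")
a=np.radians(28)
def bR(yaw): # local x up slope
    x=np.array([np.cos(a),0,np.sin(a)]);y=np.array([0,1,0]);z=np.cross(x,y)
    return Rz(yaw)@np.stack([x,y,z],1)
def blk(p,k): return np.array([p[0],p[1],.12])+bR(p[2])@np.array(k)/1000
bo=[("scene",k,v) for k,v in {(55,55,0):(296.5,220),(-55,55,0):(328,221),(55,-155,0):(249.3,172),(55,55,-85):(282.3,249.8),(55,-155,-85):(237.8,199.8),(0,0,0):(299,206.3),(0,-105,0):(276.3,182.8)}.items()]
bo+=[("top",k,v) for k,v in {(55,55,0):(260,125.3),(-55,55,0):(226.1,125),(55,-155,0):(245,202.2),(-55,-155,0):(209.2,198.6),(0,0,0):(238.9,143.9),(0,-105,0):(229.4,181.1)}.items()]
b=fitgen(blk,bo,[.55,.05,-1.5],"block")
def hd(p,k): return blk(b,(0,-105,0+p[0]*1000))
fitgen(hd,[("scene",0,(289.3,155.5)),("top",0,(214.7,173.9))],[.085],"headgap")
R=bR(b[2]);print(R)
E
python3 fit.py
```

```text
stand [ 0.5764 -0.3507 -0.4118]
[[-0.5, 0.1], [-0.8, -0.1], [-0.8, -0.1], [-0.4, -1.0], [0.3, 0.4], [0.4, 0.4], [-0.0, -0.3], [-0.0, -1.2], [-0.4, 0.1], [-0.3, -0.5], [-1.0, -1.2], [-0.3, 2.3], [0.2, -0.2]]
stand [ 0.5764 -0.3507 -0.4118]
[[-0.5, 0.1], [-0.8, -0.1], [-0.8, -0.1], [-0.4, -1.0], [0.3, 0.4], [0.4, 0.4], [-0.0, -0.3], [-0.0, -1.2], [-0.4, 0.1], [-0.3, -0.5], [-1.0, -1.2], [-0.3, 2.3], [0.2, -0.2]]
stand [ 0.5764 -0.3507 -0.4118]
[[-0.5, 0.1], [-0.8, -0.1], [-0.8, -0.1], [-0.4, -1.0], [0.3, 0.4], [0.4, 0.4], [-0.0, -0.3], [-0.0, -1.2], [-0.4, 0.1], [-0.3, -0.5], [-1.0, -1.2], [-0.3, 2.3], [0.2, -0.2]]
stand [ 0.5764 -0.3507 -0.4118]
[[-0.5, 0.1], [-0.8, -0.1], [-0.8, -0.1], [-0.4, -1.0], [0.3, 0.4], [0.4, 0.4], [-0.0, -0.3], [-0.0, -1.2], [-0.4, 0.1], [-0.3, -0.5], [-1.0, -1.2], [-0.3, 2.3], [0.2, -0.2]]Traceback (most recent call last):
  File "fit.py", line 23, in <module>
    for y in(-.4,0,.4): fitgen(hand,ho,[.6,-.3,y],"rod")
                        ~~~~~~^^^^^^^^^^^^^^^^^^^^^^^^^^
  File "fit.py", line 12, in fitgen
    s=least_squares(f,x0,loss='soft_l1');
    retu
[... 327 characters left out ...]
v, x_scale,
        loss_function, tr_solver, tr_options, verbose, callback=callback)
    f_new = fun(x_new)
    self._update_fun()
    ~~~~~~~~~~~~~~~~^^
    self.f = self.fun_wrapped(xp_copy(self.x))
             ~~~~~~~~~~~~~~~~^^^^^^^^^^^^^^^^^
    return np.atleast_1d(self.fun(x))
                         ~~~~~~~~^^^
    return self.f(x, *self.args, **self.kwargs)
           ~~~~~~^^^^^^^^^^^^^^^^^^^^^^^^^^^^^^
  File "fit.py", line 10, in f
    for c,k,px in obs: e.append(proj(c,pred(p,k))-px)
                                ~~~~^^^^^^^^^^^^^
  File "h.py", line 21, in proj
    k=eyes.calibration(c); p=np.asarray(X)@k["R"].T+k["t"]
ValueError: time passes only in moves, steps and waits
```

```bash
sed -i 's/^def proj(c,X):/K={c:eyes.calibration(c) for c in ("scene","top")}\ndef proj(c,X):/; s/k=eyes.calibration(c); p/k=K[c]; p/' h.py; sed -i 's/for y in (0.6,0.3,0,-.4)/for y in (-.4,)/; s/for y in(-.4,0,.4)/for y in(-.4,.1)/' fit.py; python3 fit.py
```

```text
stand [ 0.5764 -0.3507 -0.4118]
[[-0.5, 0.1], [-0.8, -0.1], [-0.8, -0.1], [-0.4, -1.0], [0.3, 0.4], [0.4, 0.4], [-0.0, -0.3], [-0.0, -1.2], [-0.4, 0.1], [-0.3, -0.5], [-1.0, -1.2], [-0.3, 2.3], [0.2, -0.2]]
rod [ 0.5768 -0.3505 -0.2012]
[[-0.0, 0.4], [-0.9, -2.2], [0.0, -1.2], [0.3, -0.3], [-1.2, 1.6], [1.3, 0.4], [0.2, -0.1], [0.1, -0.3]]
rod [ 0.5768 -0.3505 -0.2012]
[[-0.0, 0.4], [-0.9, -2.2], [0.0, -1.2], [0.3, -0.3], [-1.2, 1.6], [1.3, 0.4], [0.2, -0.1], [0.1, -0.3]]
block [ 0.5908  0.0655 -1.6618]
[[-0.3, -0.5], [0.8, -0.4], [-0.4, -0.4], [-1.5, -0.2], [-1.3, -0.3], [0.4, 0.5], [-0.7, 0.8], [0.2, -1.3], [-0.7, -0.8], [-0.7, 0.0], [-0.3, -0.4], [-0.7, -0.4], [0.7, 0.4]]
headgap [0.0803]
[[-0.7, 0.7], [-1.9, -1.3]]
[[-0.08021229  0.99586495  0.04264963]
 [-0.87929656 -0.09084604  0.46753027]
 [ 0.46947156  0.          0.88294759]]
```

```bash
python3 - <<'E'
from h import *
from scipy.optimize import least_squares
def ray(c,px,z):
    k=K[c]; d=k["R"].T@np.array([(px[0]-k["cx"])/k["fx"],(px[1]-k["cy"])/k["fy"],1]); o=-k["R"].T@k["t"]
    return o+d*(z-o[2])/d[2]
def tri(s,t):
    return least_squares(lambda X:np.r_[proj("scene",X)-s,proj("top",X)-t],[.55,-.3,.1]).x.round(3)
print("B tip",ray("top",(362.3,211.6),0),ray("scene",(180.7,286.9),0))
print("A tip",ray("top",(343.4,185),0))
f=lambda X,Y:(X/3.7+108.5,Y/3.7+185.5); g=lambda X,Y:((X-422)/3.6+311.5,Y/3.6+143.5)
print("A disc",tri(f(96,218),g(571,118)),"top",tri(f(54,47),g(625,68)))
print("B disc",tri(f(243,242),g(650,221)),"top",tri(f(212,71),g(714,191)))
E
```

```text
B tip [ 0.46065816 -0.3012324   0.        ] [ 5.37523282e-01 -2.43655658e-01 -1.11022302e-16]
A tip [ 0.53293489 -0.24297987  0.        ]
A disc [ 0.507 -0.28   0.14 ] top [ 0.511 -0.279  0.271]
B disc [ 0.489 -0.263  0.092] top [ 0.487 -0.265  0.23 ]
```

```bash
python3 - <<'E'
from h import *
from scipy.optimize import least_squares
def tri(s,t):
    q=least_squares(lambda X:np.r_[proj("scene",X)-s,proj("top",X)-t],[.55,-.3,.1]); return q.x.round(3),q.fun.round(1)
f=lambda X,Y:(X/3.7+108.5,Y/3.7+185.5); g=lambda X,Y:((X-422)/3.6+311.5,Y/3.6+143.5)
print("A",tri(f(96,218),g(650,221)),"top",tri(f(54,47),g(714,191)))
print("B",tri(f(243,242),g(571,118)),"top",tri(f(212,71),g(625,68)))
E
```

```text
A (array([ 0.463, -0.302,  0.117]), array([-0., -0., -0., -0.])) top (array([ 0.463, -0.301,  0.25 ]), array([-0.4, -0. , -0.4, -0.2]))
B (array([ 0.533, -0.242,  0.117]), array([-0.2,  0. , -0.2, -0.1])) top (array([ 0.536, -0.242,  0.252]), array([-0.4,  0. , -0.4, -0.2]))
```

Rods A (0.463,-0.302) and B (0.535,-0.242) are 0.25 m tall and rod C is at (0.577,-0.3505). I'll grip C with the jaws at about 72° so the gripper body clears A and B. First I'll move over it, staying high.

```bash
A='{"translation":[[0.5,-0.45,0.2],[1,-0.9,0.35],[1,-0.9,0.35]],"rot":[[0,0,0],[0,0,0],[0,0,0]],"jaw":[60,60,60]}'
python3 -m inch '{"translation":[[0.35,-0.3,0.15],[0.7,-0.6,0.3],[1,-0.9,0.35],[1,-0.9,0.35]],"rot":[[0,0,0],[0,0,0],[0,0,0],[0,0,0]],"jaw":[60,60,60,60]}' 40
python3 -m inch '{"translation":[[0.35,-0.3,0.15],[0.7,-0.6,0.3],[1,-0.9,0.35],[1,-0.9,0.35]],"rot":[[0,0,0],[0,0,0],[0,0,0],[0,0,0]],"jaw":[60,60,60,60]}'
python3 -m inch '{"translation":[[0.35,-0.3,0.15],[0.7,-0.6,0.3],[1,-0.9,0.35],[1,-0.9,0.35]],"rot":[[0,0,0],[0,0,0],[0,0,0],[0,0,0]],"jaw":[60,60,60,60]}'
python3 -c "
from bench import r
print(r.read_state()['joint_positions'])"
```

```text
time: 0.6
ee_pos: [0.3706, 0.4712, 0.2694]
eef_rot: [0.221, 0.975, -0.0, 0.002]
ft_force: [1.1, 0.4, -0.2]
width: 0.0641
time: 1.0
ee_pos: [0.4762, 0.3752, 0.3054]
eef_rot: [0.226, 0.974, -0.001, 0.004]
ft_force: [-0.4, -0.2, 0.3]
width: 0.0599
time: 1.4
ee_pos: [0.5807, 0.2787, 0.3409]
eef_rot: [0.231, 0.973, -0.002, 0.005]
ft_force: [-0.3, -0.6, -1.1]
width: 0.0603
[-0.65490683  0.34144851  0.18213418  1.2358465  -0.05093411  1.5638494
  0.62114935]
```

```bash
python3 -m inch '{"translation":[[0,-0.35,0],[0,-0.7,0],[0,-1,0],[0,-1,0]],"rot":[[0,0,0],[0,0,0],[0,0,0],[0,0,0]],"jaw":[60,60,60,60]}'|sed -n 2p
python3 -m inch '{"translation":[[0,-0.35,0],[0,-0.7,0],[0,-1,0],[0,-1,0]],"rot":[[0,0,0],[0,0,0],[0,0,0],[0,0,0]],"jaw":[60,60,60,60]}'|sed -n 2p
python3 -m inch '{"translation":[[0,-0.35,0],[0,-0.7,0],[0,-1,0],[0,-1,0]],"rot":[[0,0,0],[0,0,0],[0,0,0],[0,0,0]],"jaw":[60,60,60,60]}'|sed -n 2p
python3 -m inch '{"translation":[[0,-0.35,0],[0,-0.7,0],[0,-1,0],[0,-1,0]],"rot":[[0,0,0],[0,0,0],[0,0,0],[0,0,0]],"jaw":[60,60,60,60]}'|sed -n 2p
python3 -m inch '{"translation":[[0,-0.35,0],[0,-0.7,0],[0,-1,0],[0,-1,0]],"rot":[[0,0,0],[0,0,0],[0,0,0],[0,0,0]],"jaw":[60,60,60,60]}'|sed -n 2p
python3 -m inch '{"translation":[[0,-0.35,0],[0,-0.7,0],[0,-0.9,0],[0,-0.9,0],[0,-0.9,0]],"rot":[[0,0,0],[0,0,0.1],[0,0,0.1],[0,0,0.1],[0,0,0.1]],"jaw":[60,60,60,60,60]}'
python3 -c "
from bench import r
print(r.read_state()['joint_positions'])"
```

```text
ee_pos: [0.5813, 0.1738, 0.3412]
ee_pos: [0.5814, 0.0695, 0.3414]
ee_pos: [0.5812, -0.0344, 0.3414]
ee_pos: [0.5808, -0.1375, 0.3411]
ee_pos: [0.5803, -0.24, 0.3404]
time: 3.9
ee_pos: [0.5815, -0.3278, 0.3399]
eef_rot: [0.193, 0.981, -0.005, 0.006]
ft_force: [0.8, 1.2, -0.2]
width: 0.0599
[ 0.10909242  0.41469285  0.4962899   1.18602748 -0.18874142  1.57151852
  1.74895293]
```

```bash
cat >> h.py <<'E'
from scipy.spatial.transform import Rotation as Ro
YAW=-1.6618
a=np.radians(28)
BR=Ro.from_euler('z',YAW).as_matrix()@np.array([[np.cos(a),0,-np.sin(a)],[0,1,0],[np.sin(a),0,np.cos(a)]])
M=np.array([.5908,.0655,.12])
def down(jawdeg,z=(0,0,-1),ydir=None):
    z=np.array(z,float); y=np.array([np.cos(np.radians(jawdeg)),np.sin(np.radians(jawdeg)),0]) if ydir is None else ydir
    y=y-z*(y@z); y/=np.linalg.norm(y); return np.stack([np.cross(y,z),y,z],1)
def go(pos,R):
    s=r.read_state(); d=(np.array(pos)-s['ee_pos'])*10
    v=(Ro.from_matrix(R)*Ro.from_quat(s['eef_rot']).inv()).as_rotvec()/np.radians(60)
    print("t",round(s['time'],2),"pos",s['ee_pos'].round(4),"F",s['ft_force'].round(1),"w",round(s['width'],4),"q",s['joint_positions'].round(2)); print("trans",d.round(3),"rot",v.round(3))
E
python3 -c "
from h import *
go([.577,-.3505,.17],down(72))"
```

```text
t 3.9 pos [ 0.5815 -0.3278  0.3399] F [ 0.8  1.2 -0.2] w 0.0599 q [ 0.11  0.41  0.5   1.19 -0.19  1.57  1.75]
trans [-0.045 -0.227 -1.699] rot [0.011 0.01  0.071]
```

```bash
python3 -m inch '{"translation":[[-0.045,-0.227,0],[-0.045,-0.227,-0.2],[-0.045,-0.227,-0.5],[-0.045,-0.227,-0.7],[-0.045,-0.227,-0.7],[-0.045,-0.227,-0.7]],"rot":[[0.011,0.01,0.07],[0.011,0.01,0.07],[0.011,0.01,0.07],[0.011,0.01,0.07],[0.011,0.01,0.07],[0.011,0.01,0.07]],"jaw":[60,60,60,60,60,60]}'
python3 - <<'E'
from h import *
go([.577,-.3505,.17],down(72))
comp("pics/c.png",[("scene",90,130,222,300,3.3),("top",312,120,416,218,3.3)])
E
```

```text
time: 4.5
ee_pos: [0.5781, -0.3486, 0.2706]
eef_rot: [0.156, 0.988, 0.001, 0.0]
ft_force: [-0.0, -0.2, 0.6]
width: 0.0601
t 4.5 pos [ 0.5781 -0.3486  0.2706] F [-0.  -0.2  0.6] w 0.0601 q [ 0.15  0.45  0.48  1.28 -0.21  1.46  1.87]
trans [-0.011 -0.019 -1.006] rot [-0.001  0.    -0.002]
```

View pics/c.png

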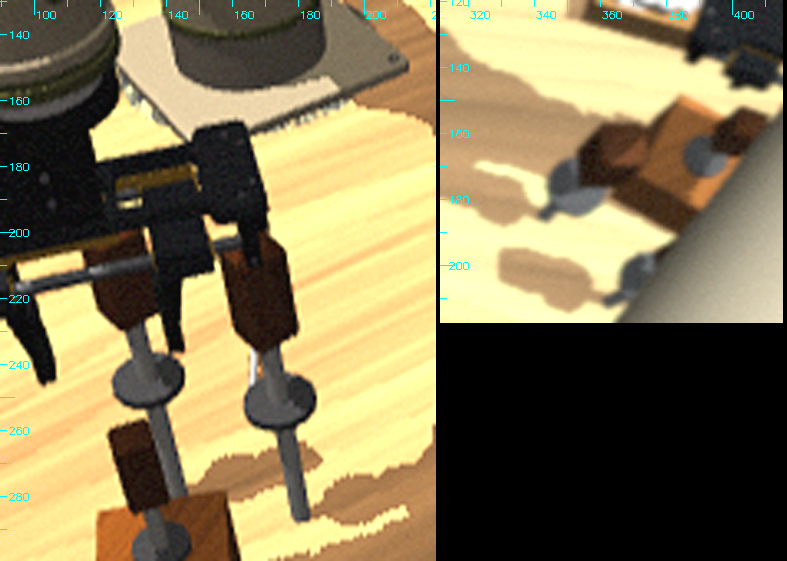

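The open fingers (tips at scene (104,245) and (141,236)) straddle the axis of C's handle, so I descend in two stages, watching force.

```bash
python3 -m inch '{"translation":[[-0.011,-0.019,-0.2],[-0.011,-0.019,-0.4],[-0.011,-0.019,-0.6],[-0.011,-0.019,-0.6]],"rot":[[0,0,0],[0,0,0],[0,0,0],[0,0,0]],"jaw":[60,60,60,60]}'
python3 -m inch '{"translation":[[0,0,-0.15],[0,0,-0.3],[0,0,-0.38],[0,0,-0.38],[0,0,-0.38]],"rot":[[0,0,0],[0,0,0],[0,0,0],[0,0,0],[0,0,0]],"jaw":[60,60,60,60,60]}'
python3 -c "
from h import *
go([.577,-.3505,.17],down(72))"
```

```text
time: 5.0
ee_pos: [0.5765, -0.3508, 0.2102]
eef_rot: [0.156, 0.988, 0.001, -0.0]
ft_force: [-0.0, 0.9, 0.4]
width: 0.0601
time: 5.5
ee_pos: [0.5766, -0.3509, 0.1724]
eef_rot: [0.156, 0.988, 0.001, -0.0]
ft_force: [-0.1, -0.4, -0.1]
width: 0.0601
t 5.5 pos [ 0.5766 -0.3509  0.1724] F [-0.1 -0.4 -0.1] w 0.0601 q [ 0.16  0.5   0.46  1.41 -0.23  1.28  1.89]
trans [ 0.004  0.004 -0.024] rot [-0.001 -0.    -0.001]
```

Now I close gently while holding pose.

```bash
python3 -m inch '{"translation":[[0,0,0],[0,0,0],[0,0,0],[0,0,0],[0,0,0],[0,0,0],[0,0,0],[0,0,0]],"rot":[[0,0,0],[0,0,0],[0,0,0],[0,0,0],[0,0,0],[0,0,0],[0,0,0],[0,0,0]],"jaw":[45,35,20,20,15,15,15,15]}' 40
python3 -m inch '{"translation":[[0,0,0.1],[0,0,0.2],[0,0,0.3],[0,0,0.3]],"rot":[[0,0,0],[0,0,0],[0,0,0],[0,0,0]],"jaw":[15,15,15,15]}' 40
```

```text
time: 6.3
ee_pos: [0.5767, -0.351, 0.1725]
eef_rot: [0.156, 0.988, 0.0, -0.0]
ft_force: [-0.1, -0.0, -0.1]
width: 0.0238
time: 6.7
ee_pos: [0.5773, -0.3516, 0.2049]
eef_rot: [0.156, 0.988, -0.0, 0.001]
ft_force: [0.2, -0.5, -1.5]
width: 0.0245
```

```bash
python3 -m inch '{"translation":[[0,0,0.35],[0,0,0.7],[0,0,1],[0,0,1],[0,0,1]],"rot":[[0,0,0],[0,0,0],[0,0,0],[0,0,0],[0,0,0]],"jaw":[15,15,15,15,15]}'|sed -n '2p;4,5p'
python3 -m inch '{"translation":[[0.35,0,0.1],[0.7,0.2,0.2],[0.8,0.5,0.2],[0.8,0.8,0.2],[0.8,1,0.2],[0.8,1,0.2]],"rot":[[0,0,0],[0,0,0],[0,0,0],[0,0,0],[0,0,0],[0,0,0]],"jaw":[15,15,15,15,15,15]}'|sed -n '2p;4,5p'
python3 -m inch '{"translation":[[0,0.3,0],[0,0.6,0],[-0.1,0.9,0],[-0.1,1,0],[-0.1,1,0]],"rot":[[0,0,0],[0,0,0],[0,0,0],[0,0,0],[0,0,0]],"jaw":[15,15,15,15,15]}'|sed -n '2p;4,5p'
python3 -c "
from h import *
Z=BR[:,2]
go(M+Z*(.1675+.04),down(0,-Z,-BR[:,0]))"
```

```text
ee_pos: [0.5774, -0.3517, 0.3049]
ft_force: [0.1, 0.3, -2.3]
width: 0.0239
ee_pos: [0.6582, -0.2473, 0.323]
ft_force: [0.4, -0.2, -1.6]
width: 0.0238
ee_pos: [0.6482, -0.146, 0.3221]
ft_force: [0.3, 0.1, -1.3]
width: 0.0238
t 8.3 pos [ 0.6482 -0.146   0.3221] F [ 0.3  0.1 -1.3] w 0.0238 q [-0.14  0.41  0.43  1.21 -0.17  1.55  1.53]
trans [-0.486  3.085 -0.189] rot [-0.461  0.092  0.202]
```

```bash
python3 -m inch '{"translation":[[-0.05,0.3,0.15],[-0.1,0.6,0.3],[-0.15,0.9,0.3],[-0.15,1,0.3],[-0.15,1,0.3]],"rot":[[0,0,0],[-0.1,0.02,0.05],[-0.2,0.04,0.1],[-0.23,0.046,0.1],[-0.23,0.046,0.1]],"jaw":[15,15,15,15,15]}'|sed -n '2p;4,5p'
python3 -m inch '{"translation":[[-0.05,0.3,0],[-0.1,0.6,0],[-0.15,0.9,0],[-0.15,1,0],[-0.15,1,0]],"rot":[[0,0,0],[-0.1,0.02,0.05],[-0.2,0.04,0.1],[-0.23,0.046,0.1],[-0.23,0.046,0.1]],"jaw":[15,15,15,15,15]}'|sed -n '2p;4,5p'
python3 -m inch '{"translation":[[-0.05,0.3,0],[-0.1,0.6,0],[-0.15,0.8,0],[-0.15,0.9,0],[-0.15,0.9,0],[-0.15,0.9,0]],"rot":[[0,0,0],[0,0,0],[0,0,0],[0,0,0],[0,0,0],[0,0,0]],"jaw":[15,15,15,15,15,15]}'|sed -n '2p;4,5p'
python3 -c "
from h import *
Z=BR[:,2]
go(M+Z*(.1675+.04),down(0,-Z,-BR[:,0]))"
```

```text
ee_pos: [0.6337, -0.0432, 0.3506]
ft_force: [-0.0, 0.3, -2.3]
width: 0.0236
ee_pos: [0.6189, 0.0584, 0.3485]
ft_force: [0.4, -0.6, -1.2]
width: 0.024
ee_pos: [0.6044, 0.1463, 0.3488]
ft_force: [-0.2, -0.3, -2.0]
width: 0.0239
t 9.9 pos [0.6044 0.1463 0.3488] F [-0.2 -0.3 -2. ] w 0.0239 q [-0.73  0.47  0.32  1.14  0.28  1.79  1.09]
trans [-0.048  0.162 -0.456] rot [ 0.    -0.005 -0.002]
```

```bash
python3 -m inch '{"translation":[[-0.05,0.16,-0.2],[-0.05,0.16,-0.45],[-0.055,0.1,-0.57],[-0.06,0.045,-0.68],[-0.06,0.045,-0.68],[-0.06,0.045,-0.68]],"rot":[[0,-0.005,0],[0,-0.005,0],[0,-0.005,0],[0,-0.005,0],[0,-0.005,0],[0,-0.005,0]],"jaw":[15,15,15,15,15,15]}'|sed -n '2p;4,5p'
python3 - <<'E'
from h import *
Z=BR[:,2]
go(M+Z*(.1675+.015),down(0,-Z,-BR[:,0]))
for c in K: print(c,proj(c,np.array([M,M+Z*.015])).round(1).tolist())
comp("pics/d.png",[("scene",265,150,335,240,6),("top",205,110,265,175,6)])
E
```

```text
ee_pos: [0.5987, 0.1499, 0.2816]
ft_force: [-0.7, 0.7, -1.9]
width: 0.0235
t 10.5 pos [0.5987 0.1499 0.2816] F [-0.7  0.7 -1.9] w 0.0235 q [-0.74  0.47  0.31  1.28  0.28  1.67  1.02]
trans [-0.002  0.009 -0.005] rot [ 0.     0.    -0.001]
scene [[299.4, 206.8], [302.0, 201.6]]
top [[238.2, 143.4], [235.3, 141.4]]
```

View pics/d.png

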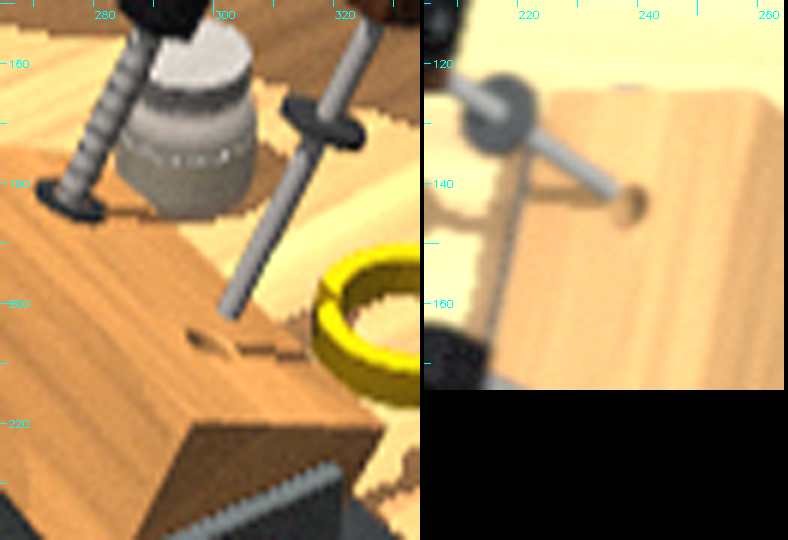

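Tip is at scene (303,202), top (236,142). Extended along its axis it meets the bore at (299.8,206.5), top (239,144), within about 1 px. I'll insert along the axis to 27 mm depth first.

```bash
python3 -m inch '{"translation":[[-0.004,-0.04,-0.09],[-0.009,-0.085,-0.18],[-0.013,-0.13,-0.27],[-0.018,-0.18,-0.36],[-0.018,-0.19,-0.375],[-0.018,-0.19,-0.375]],"rot":[[0,0,0],[0,0,0],[0,0,0],[0,0,0],[0,0,0],[0,0,0]],"jaw":[15,15,15,15,15,15]}'
python3 - <<'E'
from h import *
Z=BR[:,2]
go(M-Z*.0275+Z*.1675,down(0,-Z,-BR[:,0]))
E
```

```text
time: 11.2
ee_pos: [0.5969, 0.1314, 0.244]
eef_rot: [0.044, 0.969, -0.242, -0.011]
ft_force: [0.9, 0.5, -1.3]
width: 0.0235
t 11.2 pos [0.5969 0.1314 0.244 ] F [ 0.9  0.5 -1.3] w 0.0235 q [-0.73  0.47  0.31  1.36  0.28  1.58  1.01]
trans [-0.001 -0.004 -0.004] rot [ 0.     0.    -0.001]
```

```bash
cat > ok.py <<'E'
from h import *
s=r.read_state(); p=s['ee_pos']-M; f=s['ft_force']@BR[:,2]
print("along",(p@BR[:,2]*1000).round(2),"lat",(p@BR[:,:2]*1000).round(2),"Fz",f.round(2),"F",s['ft_force'].round(1)); raise SystemExit(f>3)
E
python3 -m inch '{"translation":[[-0.0007,-0.007,-0.0135],[-0.0014,-0.014,-0.0265],[-0.0014,-0.014,-0.0265]],"rot":[[0,0,0],[0,0,0],[0,0,0]],"jaw":[15,15,15]}' >o; python3 ok.py || exit
python3 -m inch '{"translation":[[-0.0007,-0.007,-0.0135],[-0.0014,-0.014,-0.0265],[-0.0014,-0.014,-0.0265]],"rot":[[0,0,0],[0,0,0],[0,0,0]],"jaw":[15,15,15]}' >o; python3 ok.py || exit
python3 -m inch '{"translation":[[-0.0007,-0.007,-0.0135],[-0.0014,-0.014,-0.0265],[-0.0014,-0.014,-0.0265]],"rot":[[0,0,0],[0,0,0],[0,0,0]],"jaw":[15,15,15]}' >o; python3 ok.py || exit
python3 -m inch '{"translation":[[-0.0007,-0.007,-0.0135],[-0.0014,-0.014,-0.0265],[-0.0014,-0.014,-0.0265]],"rot":[[0,0,0],[0,0,0],[0,0,0]],"jaw":[15,15,15]}' >o; python3 ok.py || exit
python3 -m inch '{"translation":[[-0.0007,-0.007,-0.0135],[-0.0014,-0.014,-0.0265],[-0.0014,-0.014,-0.0265]],"rot":[[0,0,0],[0,0,0],[0,0,0]],"jaw":[15,15,15]}' >o; python3 ok.py || exit
python3 -m inch '{"translation":[[-0.0007,-0.007,-0.0135],[-0.0014,-0.014,-0.0265],[-0.0014,-0.014,-0.0265]],"rot":[[0,0,0],[0,0,0],[0,0,0]],"jaw":[15,15,15]}' >o; python3 ok.py || exit
python3 -m inch '{"translation":[[-0.0007,-0.007,-0.0135],[-0.0014,-0.014,-0.0265],[-0.0014,-0.014,-0.0265]],"rot":[[0,0,0],[0,0,0],[0,0,0]],"jaw":[15,15,15]}' >o; python3 ok.py || exit
```

```text
along 137.51 lat [-0.25  0.08] Fz -1.11 F [ 0.4 -0.  -1.3]False
```

```bash
sed -i 's/SystemExit(f>3)/SystemExit(int(f>3))/' ok.py
python3 -m inch '{"translation":[[-0.0007,-0.007,-0.0135],[-0.0014,-0.014,-0.0265],[-0.0014,-0.014,-0.0265]],"rot":[[0,0,0],[0,0,0],[0,0,0]],"jaw":[15,15,15]}' >o; python3 ok.py || exit
python3 -m inch '{"translation":[[-0.0007,-0.007,-0.0135],[-0.0014,-0.014,-0.0265],[-0.0014,-0.014,-0.0265]],"rot":[[0,0,0],[0,0,0],[0,0,0]],"jaw":[15,15,15]}' >o; python3 ok.py || exit
python3 -m inch '{"translation":[[-0.0007,-0.007,-0.0135],[-0.0014,-0.014,-0.0265],[-0.0014,-0.014,-0.0265]],"rot":[[0,0,0],[0,0,0],[0,0,0]],"jaw":[15,15,15]}' >o; python3 ok.py || exit
python3 -m inch '{"translation":[[-0.0007,-0.007,-0.0135],[-0.0014,-0.014,-0.0265],[-0.0014,-0.014,-0.0265]],"rot":[[0,0,0],[0,0,0],[0,0,0]],"jaw":[15,15,15]}' >o; python3 ok.py || exit
python3 -m inch '{"translation":[[-0.0007,-0.007,-0.0135],[-0.0014,-0.014,-0.0265],[-0.0014,-0.014,-0.0265]],"rot":[[0,0,0],[0,0,0],[0,0,0]],"jaw":[15,15,15]}' >o; python3 ok.py || exit
python3 -m inch '{"translation":[[-0.0007,-0.007,-0.0135],[-0.0014,-0.014,-0.0265],[-0.0014,-0.014,-0.0265]],"rot":[[0,0,0],[0,0,0],[0,0,0]],"jaw":[15,15,15]}' >o; python3 ok.py || exit
python3 -m inch '{"translation":[[-0.0007,-0.007,-0.0135],[-0.0014,-0.014,-0.0265],[-0.0014,-0.014,-0.0265]],"rot":[[0,0,0],[0,0,0],[0,0,0]],"jaw":[15,15,15]}' >o; python3 ok.py || exit
python3 -m inch '{"translation":[[-0.0007,-0.007,-0.0135],[-0.0014,-0.014,-0.0265],[-0.0014,-0.014,-0.0265]],"rot":[[0,0,0],[0,0,0],[0,0,0]],"jaw":[15,15,15]}' >o; python3 ok.py || exit
python3 -m inch '{"translation":[[-0.0007,-0.007,-0.0135],[-0.0014,-0.014,-0.0265],[-0.0014,-0.014,-0.0265]],"rot":[[0,0,0],[0,0,0],[0,0,0]],"jaw":[15,15,15]}' >o; python3 ok.py || exit
python3 -m inch '{"translation":[[-0.0007,-0.007,-0.0135],[-0.0014,-0.014,-0.0265],[-0.0014,-0.014,-0.0265]],"rot":[[0,0,0],[0,0,0],[0,0,0]],"jaw":[15,15,15]}' >o; python3 ok.py || exit
```

```text
along 134.31 lat [-0.22 -0.01] Fz -1.83 F [-0.3 -0.5 -1.8]
along 131.05 lat [-0.17 -0.08] Fz -0.66 F [-0.3  0.3 -0.9]
along 127.72 lat [-0.09 -0.18] Fz -1.4 F [ 0.5  0.3 -1.8]
along 124.45 lat [-0.06 -0.27] Fz -0.42 F [-0.1  0.3 -0.6]
along 121.19 lat [ 0.03 -0.34] Fz -1.25 F [-0.1  0.7 -1.8]
along 117.91 lat [ 0.07 -0.42] Fz -1.18 F [ 0.6 -0.2 -1.3]
along 116.77 lat [-0.08  0.01] Fz 9.71 F [-0.5  4.4  8.7]
```

Contact at 116.8 mm with about 10 N, so depth is roughly 50.7 mm on nominal mouth height. I'll withdraw and touch the face 30 mm beside the bore with the same tip as a direct reference.

```bash
python3 -m inch '{"translation":[[0.002,0.024,0.044],[0.01,0.12,0.22],[0.019,0.21,0.4],[0.027,0.3,0.57],[0.027,0.3,0.57],[0.027,0.3,0.57]],"rot":[[0,0,0],[0,0,0],[0,0,0],[0,0,0],[0,0,0],[0,0,0]],"jaw":[15,15,15,15,15,15]}' >o; python3 ok.py
python3 - <<'E'
from h import *
Z=BR[:,2]
go(M+Z*.1715+BR[:,1]*.03,down(0,-Z,-BR[:,0]))
E
```

```text
along 180.68 lat [0.02 0.  ] Fz -1.57 F [ 0.3 -0.3 -1.7]
t 14.2 pos [0.5985 0.15   0.2795] F [ 0.3 -0.3 -1.7] w 0.0234 q [-0.74  0.47  0.31  1.28  0.28  1.66  1.02]
trans [ 0.295 -0.07  -0.081] rot [ 0.     0.001 -0.001]
```

```bash
python3 -m inch '{"translation":[[0.15,-0.014,0],[0.299,-0.027,0],[0.295,-0.07,-0.08],[0.295,-0.07,-0.08],[0.295,-0.07,-0.08]],"rot":[[0,0,0],[0,0,0],[0,0,0],[0,0,0],[0,0,0]],"jaw":[15,15,15,15,15]}' >o; python3 ok.py || exit
python3 -m inch '{"translation":[[-0.0005,-0.0047,-0.0088],[-0.0009,-0.0094,-0.0177],[-0.0009,-0.0094,-0.0177]],"rot":[[0,0,0],[0,0,0],[0,0,0]],"jaw":[15,15,15]}' >o; python3 ok.py || exit
python3 -m inch '{"translation":[[-0.0005,-0.0047,-0.0088],[-0.0009,-0.0094,-0.0177],[-0.0009,-0.0094,-0.0177]],"rot":[[0,0,0],[0,0,0],[0,0,0]],"jaw":[15,15,15]}' >o; python3 ok.py || exit
python3 -m inch '{"translation":[[-0.0005,-0.0047,-0.0088],[-0.0009,-0.0094,-0.0177],[-0.0009,-0.0094,-0.0177]],"rot":[[0,0,0],[0,0,0],[0,0,0]],"jaw":[15,15,15]}' >o; python3 ok.py || exit
python3 -m inch '{"translation":[[-0.0005,-0.0047,-0.0088],[-0.0009,-0.0094,-0.0177],[-0.0009,-0.0094,-0.0177]],"rot":[[0,0,0],[0,0,0],[0,0,0]],"jaw":[15,15,15]}' >o; python3 ok.py || exit
python3 -m inch '{"translation":[[-0.0005,-0.0047,-0.0088],[-0.0009,-0.0094,-0.0177],[-0.0009,-0.0094,-0.0177]],"rot":[[0,0,0],[0,0,0],[0,0,0]],"jaw":[15,15,15]}' >o; python3 ok.py || exit
```

```text
along 170.71 lat [ 0.08 29.25] Fz -1.12 F [ 0.4 -0.  -1.3]
along 168.73 lat [2.000e-02 2.901e+01] Fz -1.31 F [ 0.7  0.3 -1.7]
along 167.42 lat [-0.03 29.09] Fz 4.02 F [-0.9  2.   3.5]
```

Face contact is at 167.4 mm against bottom at 116.8 mm, giving **depth = 50.65 mm**. Now I retreat and return the rod.

```bash
python3 -m inch '{"translation":[[0.01,0.1,0.2],[0.02,0.14,0.5],[0.02,0.14,0.85],[0.02,0.14,0.85]],"rot":[[0,0,0],[0,0,0],[0,0,0],[0,0,0]],"jaw":[15,15,15,15]}' >o; python3 ok.py
python3 -m inch '{"translation":[[0,-0.3,0],[0.05,-0.6,0],[0.1,-0.9,0],[0.1,-1,0],[0.1,-1,0]],"rot":[[0,0,0],[0,0,0],[0,0,0],[0,0,0],[0,0,0]],"jaw":[15,15,15,15,15]}' |sed -n '2p;4p'
python3 -m inch '{"translation":[[0,-0.3,0],[0.05,-0.6,0],[0.1,-0.9,0],[0.1,-1,0],[0.1,-1,0]],"rot":[[0.1,-0.02,-0.05],[0.2,-0.04,-0.1],[0.23,-0.046,-0.1],[0.23,-0.046,-0.1],[0.23,-0.046,-0.1]],"jaw":[15,15,15,15,15]}' |sed -n '2p;4p'
python3 -m inch '{"translation":[[0,-0.3,0],[0,-0.6,0],[0,-0.9,0],[0,-1,0],[0,-1,0]],"rot":[[0.1,-0.02,-0.05],[0.2,-0.04,-0.1],[0.23,-0.046,-0.1],[0.23,-0.046,-0.1],[0.23,-0.046,-0.1]],"jaw":[15,15,15,15,15]}' |sed -n '2p;4p'
python3 - <<'E'
from h import *
go([.577,-.351,.3],down(72))
E
```

```text
along 253.33 lat [29.67 30.89] Fz -0.39 F [ 1.8 -0.7 -0.2]
ee_pos: [0.6397, 0.053, 0.3574]
ft_force: [-0.0, 0.2, -1.3]
ee_pos: [0.6495, -0.0477, 0.3571]
ft_force: [0.2, 0.4, -1.7]
ee_pos: [0.6497, -0.147, 0.3563]
ft_force: [-0.1, 1.0, -1.1]
t 17.2 pos [ 0.6497 -0.147   0.3563] F [-0.1  1.  -1.1] w 0.0231 q [-0.12  0.41  0.42  1.14 -0.17  1.62  1.52]
trans [-0.727 -2.04  -0.563] rot [-0.002  0.003 -0.003]
```

```bash
python3 -m inch '{"translation":[[0,-0.3,0],[0,-0.6,0],[0,-0.9,0],[0,-1,0],[0,-1,0]],"rot":[[0,0,0],[0,0,0],[0,0,0],[0,0,0],[0,0,0]],"jaw":[15,15,15,15,15]}' |sed -n '2p;4p'
python3 -m inch '{"translation":[[0,-0.35,0],[-0.1,-0.7,-0.1],[-0.4,-1,-0.2],[-0.7,-1,-0.4],[-0.72,-1,-0.4],[-0.72,-1,-0.4],[-0.72,-1,-0.4]],"rot":[[0,0,0],[0,0,0],[0,0,0],[0,0,0],[0,0,0],[0,0,0],[0,0,0]],"jaw":[15,15,15,15,15,15,15]}' |sed -n '2p;4p'
python3 - <<'E'
from h import *
go([.577,-.351,.27],down(72))
E
```

```text
ee_pos: [0.6505, -0.2453, 0.3555]
ft_force: [0.3, 0.8, -2.2]
ee_pos: [0.581, -0.3425, 0.3165]
ft_force: [1.1, 0.2, -1.0]
t 18.4 pos [ 0.581  -0.3425  0.3165] F [ 1.1  0.2 -1. ] w 0.0236 q [ 0.15  0.44  0.47  1.2  -0.2   1.55  1.86]
trans [-0.04  -0.085 -0.465] rot [-0.003  0.004 -0.009]
```

```bash
python3 -m inch '{"translation":[[-0.04,-0.085,-0.1],[-0.04,-0.085,-0.3],[-0.04,-0.085,-0.4],[-0.04,-0.085,-0.4],[-0.04,-0.085,-0.4]],"rot":[[-0.003,0.004,-0.009],[-0.003,0.004,-0.009],[-0.003,0.004,-0.009],[-0.003,0.004,-0.009],[-0.003,0.004,-0.009]],"jaw":[15,15,15,15,15]}' |sed -n '2p;4p'
python3 - <<'E'
from h import *
go([.5768,-.3508,.17],down(72))
comp("pics/e.png",[("scene",95,230,205,345,5)])
E
```

```text
ee_pos: [0.5775, -0.3509, 0.2768]
ft_force: [-0.3, -1.2, -0.8]
t 18.9 pos [ 0.5775 -0.3509  0.2768] F [-0.3 -1.2 -0.8] w 0.0235 q [ 0.16  0.45  0.47  1.26 -0.2   1.47  1.87]
trans [-7.000e-03  1.000e-03 -1.068e+00] rot [ 0.    -0.    -0.001]
```

View pics/e.png

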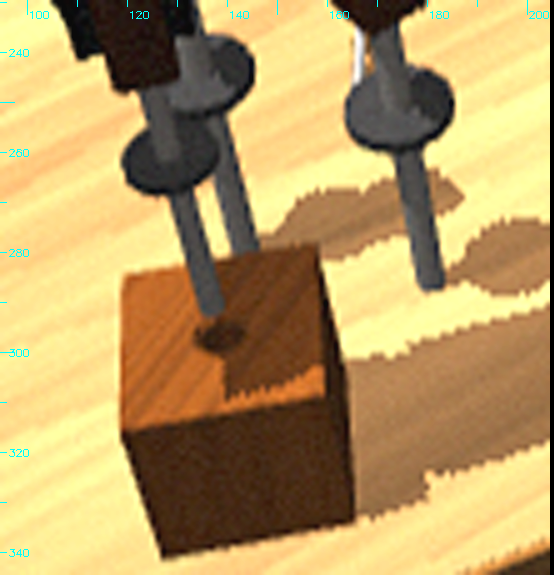

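The tip at (136.5,292) sits 20 mm above the hole at (138,297) and in line with it, so I lower.

```bash
python3 -m inch '{"translation":[[-0.007,0,-0.1],[-0.007,0,-0.2],[-0.007,0,-0.35],[-0.007,0,-0.5],[-0.007,0,-0.65],[-0.007,0,-0.8],[-0.007,0,-0.95],[-0.007,0,-0.95],[-0.007,0,-0.95]],"rot":[[0,0,0],[0,0,0],[0,0,0],[0,0,0],[0,0,0],[0,0,0],[0,0,0],[0,0,0],[0,0,0]],"jaw":[15,15,15,15,15,15,15,15,15]}'
python3 - <<'E'
from h import *
go([.5767,-.351,.1728],down(72))
E
```

```text
time: 19.85
ee_pos: [0.5768, -0.3511, 0.1822]
eef_rot: [0.156, 0.988, -0.0, 0.0]
ft_force: [-0.6, -0.6, -1.6]
width: 0.0239
t 19.85 pos [ 0.5768 -0.3511  0.1822] F [-0.6 -0.6 -1.6] w 0.0239 q [ 0.16  0.5   0.45  1.4  -0.22  1.29  1.88]
trans [-0.001  0.001 -0.094] rot [ 0.     0.    -0.001]
```

```bash
python3 -m inch '{"translation":[[0,0,-0.04],[0,0,-0.08],[0,0,-0.098],[0,0,-0.098],[0,0,-0.098]],"rot":[[0,0,0],[0,0,0],[0,0,0],[0,0,0],[0,0,0]],"jaw":[15,15,15,15,15]}'
python3 -m inch '{"translation":[[0,0,0],[0,0,0],[0,0,0],[0,0,0],[0,0,0],[0,0,0]],"rot":[[0,0,0],[0,0,0],[0,0,0],[0,0,0],[0,0,0],[0,0,0]],"jaw":[28,34,45,60,60,60]}'
python3 -m inch '{"translation":[[0,0,0.2],[0,0,0.5],[0,0,0.8],[0,0,1],[0,0,1],[0,0,1]],"rot":[[0,0,0],[0,0,0],[0,0,0],[0,0,0],[0,0,0],[0,0,0]],"jaw":[60,60,60,60,60,60]}'
```

```text
time: 20.35
ee_pos: [0.5769, -0.3512, 0.1726]
eef_rot: [0.156, 0.988, -0.0, 0.0]
ft_force: [0.6, -0.6, -0.1]
width: 0.0239
time: 20.95
ee_pos: [0.5769, -0.3512, 0.1726]
eef_rot: [0.156, 0.988, -0.0, 0.0]
ft_force: [-0.5, 0.6, -0.3]
width: 0.0562
time: 21.55
ee_pos: [0.5769, -0.3512, 0.2724]
eef_rot: [0.156, 0.988, -0.0, 0.0]
ft_force: [0.5, 0.6, -0.2]
width: 0.0599
```

The rod is seated (1–2 N weight came off before release). Fingers now go closed to the block for a face touch, then the stop.

```bash
python3 -m inch '{"translation":[[0,0.1,0.4],[0,0.4,0.7],[0.1,0.7,0.9],[0.1,1,0.9],[0.1,1,0.9]],"rot":[[0,0,0],[0,0,0],[0,0,0],[0,0,0],[0,0,0]],"jaw":[40,20,0,0,0]}' 40 |sed -n '2p;4p'
python3 -m inch '{"translation":[[0,0.3,0],[0,0.6,0],[0.1,0.9,0],[0.1,1,0],[0.1,1,0]],"rot":[[0,0,0],[0,0,0],[0,0,0],[0,0,0],[0,0,0]],"jaw":[0,0,0,0,0]}' |sed -n '2p;4p'
python3 -m inch '{"translation":[[0,0.3,0],[0,0.6,0],[0.1,0.9,0],[0.1,1,0],[0.1,1,0]],"rot":[[0,0,0],[0,0,0],[0,0,0],[0,0,0],[0,0,0]],"jaw":[0,0,0,0,0]}' |sed -n '2p;4p'
python3 -m inch '{"translation":[[0,0.3,0],[0,0.6,0],[0.1,0.9,0],[0.1,1,0],[0.1,1,0]],"rot":[[-0.1,0.02,0.05],[-0.2,0.04,0.1],[-0.23,0.046,0.1],[-0.23,0.046,0.1],[-0.23,0.046,0.1]],"jaw":[0,0,0,0,0]}' |sed -n '2p;4p'
python3 - <<'E'
from h import *
Z=BR[:,2]
go(M+Z*.03+BR[:,1]*.028,down(0,-Z,-BR[:,0]))
E
```

```text
ee_pos: [0.5884, -0.2462, 0.3616]
ft_force: [0.2, 0.7, -0.8]
ee_pos: [0.5984, -0.1447, 0.3602]
ft_force: [-0.3, -0.3, 0.0]
ee_pos: [0.6083, -0.0448, 0.3595]
ft_force: [-0.2, -0.7, 0.1]
ee_pos: [0.6185, 0.0547, 0.3587]
ft_force: [-0.4, -0.4, -0.3]
t 23.55 pos [0.6185 0.0547 0.3587] F [-0.4 -0.4 -0.3] w 0.0004 q [-0.48  0.36  0.28  1.21  0.13  1.68  1.17]
trans [ 0.015  0.222 -2.123] rot [-0.23   0.042  0.1  ]
```

```bash
python3 -m inch '{"translation":[[0.01,0.22,-0.2],[0.01,0.22,-0.5],[0.015,0.22,-0.8],[0.015,0.22,-1],[0.015,0.22,-1]],"rot":[[-0.1,0.02,0.05],[-0.2,0.04,0.1],[-0.23,0.042,0.1],[-0.23,0.042,0.1],[-0.23,0.042,0.1]],"jaw":[0,0,0,0,0]}' |sed -n '2p;4p'
python3 -m inch '{"translation":[[0,0,-0.3],[0,0,-0.6],[0,0,-0.8],[0,0,-0.9],[0,0,-0.9]],"rot":[[0,0,0],[0,0,0],[0,0,0],[0,0,0],[0,0,0]],"jaw":[0,0,0,0,0]}' |sed -n '2p;4p'
python3 - <<'E'
from h import *
Z=BR[:,2]
go(M+Z*.014+BR[:,1]*.028,down(0,-Z,-BR[:,0]))
E
python3 ok.py
```

```text
ee_pos: [0.619, 0.073, 0.2564]
ft_force: [-0.1, 0.4, 0.2]
ee_pos: [0.6192, 0.071, 0.1669]
ft_force: [0.2, 0.1, 0.0]
t 24.55 pos [0.6192 0.071  0.1669] F [0.2 0.1 0. ] w 0.0005 q [-0.6   0.52  0.25  1.45  0.31  1.42  1.03]
trans [ 0.001 -0.015 -0.346] rot [ 0.004 -0.004  0.006]
along 45.21 lat [14.92 27.78] Fz 0.11 F [0.2 0.1 0. ]
```

```bash
python3 -m inch '{"translation":[[0,-0.015,-0.15],[0,-0.015,-0.3],[0,-0.015,-0.34],[0,-0.015,-0.34],[0,-0.015,-0.34]],"rot":[[0.004,-0.004,0.006],[0.004,-0.004,0.006],[0.004,-0.004,0.006],[0.004,-0.004,0.006],[0.004,-0.004,0.006]],"jaw":[0,0,0,0,0]}' >o; python3 ok.py || exit
python3 -m inch '{"translation":[[-0.0004,-0.0035,-0.0066],[-0.0007,-0.007,-0.0132],[-0.0007,-0.007,-0.0132]],"rot":[[0,0,0],[0,0,0],[0,0,0]],"jaw":[0,0,0]}' >o; python3 ok.py || exit
python3 -m inch '{"translation":[[-0.0004,-0.0035,-0.0066],[-0.0007,-0.007,-0.0132],[-0.0007,-0.007,-0.0132]],"rot":[[0,0,0],[0,0,0],[0,0,0]],"jaw":[0,0,0]}' >o; python3 ok.py || exit
python3 -m inch '{"translation":[[-0.0004,-0.0035,-0.0066],[-0.0007,-0.007,-0.0132],[-0.0007,-0.007,-0.0132]],"rot":[[0,0,0],[0,0,0],[0,0,0]],"jaw":[0,0,0]}' >o; python3 ok.py || exit
python3 -m inch '{"translation":[[-0.0004,-0.0035,-0.0066],[-0.0007,-0.007,-0.0132],[-0.0007,-0.007,-0.0132]],"rot":[[0,0,0],[0,0,0],[0,0,0]],"jaw":[0,0,0]}' >o; python3 ok.py || exit
```

```text
along 15.17 lat [ 0.46 28.27] Fz 1.1 F [-0.6  1.4  0.5]
along 13.86 lat [ 0.59 28.35] Fz -0.73 F [-0.   0.2 -1. ]
along 12.23 lat [ 0.62 28.26] Fz 0.05 F [-0.1 -0.1  0.1]
along 11.6 lat [ 0.55 28.33] Fz 6.29 F [-2.6  1.3  6.6]
```

Fingertips on the face read 11.5 mm, so the stop's head top must end with TCP at (126−50.65)+11.4 ≈ 86.7 mm along. I'll go up and over the stop.

```bash
python3 -m inch '{"translation":[[0.01,0.1,0.2],[0.02,0.24,0.45],[0.03,0.36,0.68],[0.04,0.46,0.88],[0.04,0.46,0.88]],"rot":[[0,0,0],[0,0,0],[0,0,0],[0,0,0],[0,0,0]],"jaw":[0,0,0,0,0]}' |sed -n '2p;4p'
python3 -m inch '{"translation":[[0.01,0.1,0.2],[0.02,0.24,0.45],[0.03,0.36,0.68],[0.03,0.36,0.68]],"rot":[[0,0,0],[0,0,0],[0,0,0],[0,0,0]],"jaw":[0,0,0,0]}' |sed -n '2p;4p'
python3 - <<'E'
from h import *
Z=BR[:,2]
go(M+Z*.171-BR[:,1]*.105,down(0,-Z,-BR[:,0]))
E
python3 ok.py
```

```text
ee_pos: [0.6245, 0.116, 0.2212]
ft_force: [0.7, 0.6, -0.4]
ee_pos: [0.6282, 0.1537, 0.2912]
ft_force: [0.2, 0.8, -0.6]
t 26.85 pos [0.6282 0.1537 0.2912] F [ 0.2  0.8 -0.6] w 0.0005 q [-0.67  0.53  0.24  1.17  0.3   1.7   1.04]
trans [-1.347  0.013 -0.202] rot [-0.005  0.008 -0.004]
along 194.0 lat [-0.15 29.28] Fz -0.17 F [ 0.2  0.8 -0.6]
```

```bash
python3 -m inch '{"translation":[[-0.35,0.03,0],[-0.7,0.06,0],[-1,0.09,0],[-1,0.09,0],[-1,0.09,0]],"rot":[[-0.005,0.008,-0.004],[-0.005,0.008,-0.004],[-0.005,0.008,-0.004],[-0.005,0.008,-0.004],[-0.005,0.008,-0.004]],"jaw":[0,0,0,0,0]}' |sed -n '2p;4p'
python3 - <<'E'
from h import *
Z=BR[:,2]
go(M+Z*.145-BR[:,1]*.105,down(0,-Z,-BR[:,0]))
E
python3 ok.py
```

```text
ee_pos: [0.528, 0.1621, 0.2906]
ft_force: [-0.8, -1.0, 0.5]
t 27.35 pos [0.528  0.1621 0.2906] F [-0.8 -1.   0.5] w 0.0005 q [-0.77  0.34  0.21  1.43  0.32  1.68  0.91]
trans [-0.356 -0.193 -0.426] rot [ 0.    -0.001  0.   ]
along 193.13 lat [  0.16 -71.34] Fz -0.02 F [-0.8 -1.   0.5]
```

```bash
python3 -m inch '{"translation":[[-0.17,0.015,0],[-0.335,0.03,0],[-0.345,-0.08,-0.2],[-0.356,-0.193,-0.426],[-0.356,-0.193,-0.426],[-0.356,-0.193,-0.426]],"rot":[[0,0,0],[0,0,0],[0,0,0],[0,0,0],[0,0,0],[0,0,0]],"jaw":[0,0,0,0,0,0]}' |sed -n '2p;4p'
python3 ok.py
python3 - <<'E'
from h import *
comp("pics/f.png",[("scene",245,110,330,200,5.5),("top",190,125,245,195,5.5)])
E
```

```text
ee_pos: [0.4929, 0.1424, 0.2481]
ft_force: [0.8, 0.7, 0.6]
along 144.87 lat [   0.41 -104.51] Fz 0.92 F [0.8 0.7 0.6]
```

View pics/f.png

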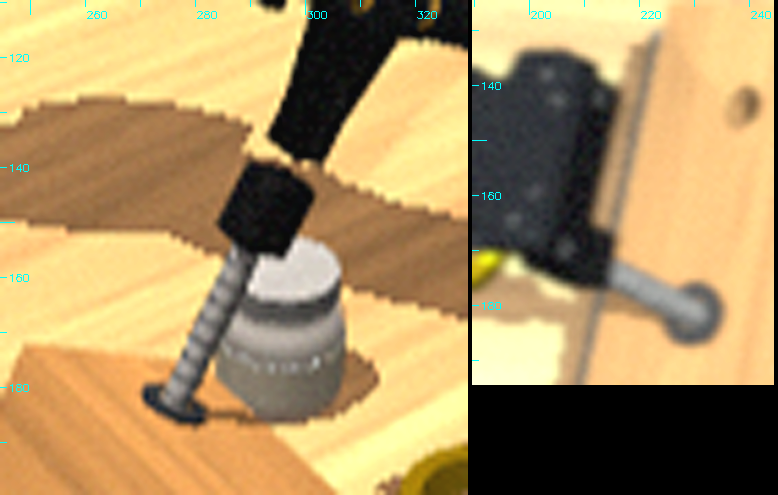

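The closed fingertips (scene (297,138)) are centred over the black head (292,148), so I push along the axis in stages.

```bash
python3 -m inch '{"translation":[[-0.002,-0.02,-0.04],[-0.004,-0.05,-0.09],[-0.007,-0.075,-0.14],[-0.009,-0.1,-0.19],[-0.012,-0.13,-0.245],[-0.014,-0.155,-0.29],[-0.017,-0.18,-0.34],[-0.019,-0.21,-0.397],[-0.019,-0.21,-0.397]],"rot":[[0,0,0],[0,0,0],[0,0,0],[0,0,0],[0,0,0],[0,0,0],[0,0,0],[0,0,0],[0,0,0]],"jaw":[0,0,0,0,0,0,0,0,0]}' >o
python3 ok.py
```

```text
along 100.67 lat [-5.0000e-02 -1.0423e+02] Fz -0.13 F [-0.3  0.8 -0.6]
```

```bash
python3 -m inch '{"translation":[[-0.0009,-0.0094,-0.0177],[-0.0017,-0.0188,-0.0353],[-0.0026,-0.028,-0.053]],"rot":[[0,0,0],[0,0,0],[0,0,0]],"jaw":[0,0,0]}' >o
python3 ok.py
python3 - <<'E'
from h import *
comp("pics/g.png",[("scene",245,110,330,200,5.5),("top",190,125,245,195,5.5)])
E
```

```text
along 95.2 lat [-9.0000e-02 -1.0425e+02] Fz 6.85 F [-0.3  2.5  6.4]
```

View pics/g.png

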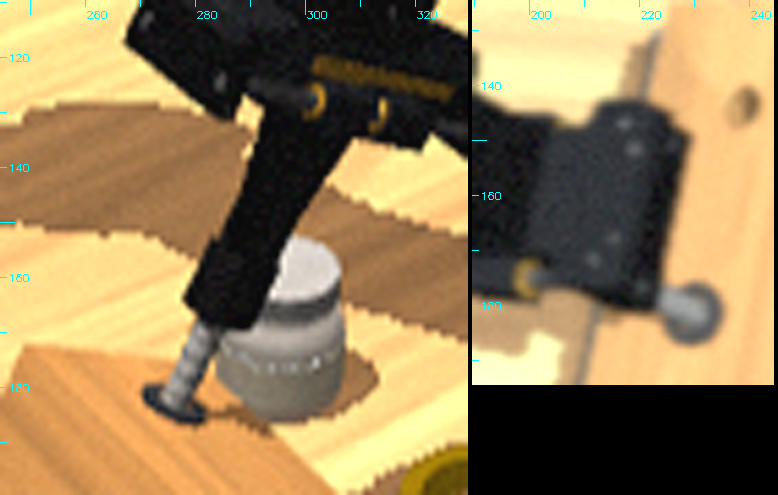

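The head is being pushed (6.9 N, matching the 7 N friction) and now sits lower at (287,164). I'll finish in small steps to 86.7.

```bash
python3 ok.py
python3 -m inch '{"translation":[[-0.0009,-0.0094,-0.0177],[-0.0017,-0.0188,-0.0353],[-0.0026,-0.028,-0.053],[-0.0026,-0.028,-0.053]],"rot":[[0,0,0],[0,0,0],[0,0,0],[0,0,0]],"jaw":[0,0,0,0]}' >o
python3 ok.py
```

```text
along 94.88 lat [-8.0000e-02 -1.0427e+02] Fz 2.67 F [-1.1  1.1  2.5]
along 89.07 lat [-1.0000e-01 -1.0426e+02] Fz 2.79 F [-0.6  0.9  2.7]
```

```bash
python3 -m inch '{"translation":[[-0.0005,-0.0055,-0.0105],[-0.001,-0.011,-0.0205],[-0.001,-0.011,-0.0205],[-0.001,-0.011,-0.0205]],"rot":[[0,0,0],[0,0,0],[0,0,0],[0,0,0]],"jaw":[0,0,0,0]}' >o
python3 ok.py
```

```text
along 86.94 lat [  -0.12 -104.24] Fz 4.8 F [-0.9  1.   5. ]
```

Travel is 126−(86.94−11.4) ≈ 50.5 mm, within 0.6 mm even allowing for the tip offset. I retreat and check.

```bash
python3 -m inch '{"translation":[[0.002,0.02,0.04],[0.01,0.1,0.2],[0.02,0.24,0.45],[0.03,0.36,0.68],[0.04,0.44,0.84],[0.04,0.44,0.84]],"rot":[[0,0,0],[0,0,0],[0,0,0],[0,0,0],[0,0,0],[0,0,0]],"jaw":[0,0,0,0,0,0]}' >o
python3 -m inch '{"translation":[[0,0.2,0.2],[0,0.5,0.4],[0,0.8,0.6],[0,0.9,0.7],[0,0.9,0.7],[0,0.9,0.7]],"rot":[[0,0,0],[0,0,0],[0,0,0],[0,0,0],[0,0,0],[0,0,0]],"jaw":[0,0,0,0,0,0]}'
python3 - <<'E'
from h import *
Z=BR[:,2]; B=M-.105*BR[:,1]
for d in(.0451,.0505,.0559):
    print(d,[proj(c,np.array([B+Z*(.09-d),B+Z*(.126-d)])).round(1).tolist() for c in K])
im={c:eyes.camera(c) for c in K}
comp("pics/h.png",[("scene",255,130,320,200,6),("top",205,130,255,195,6)],im)
cv2.imwrite("pics/i.png",cv2.convertScaleAbs(np.hstack([cv2.resize(im[c][100:],(400,222)) for c in K]),alpha=1.4))
big=cv2.resize(im["scene"][180:350,100:260],None,fx=2.4,fy=2.4,interpolation=cv2.INTER_CUBIC)
a_,b_=cv2.imread("pics/h.png"),cv2.convertScaleAbs(big,alpha=1.5)
H=max(a_.shape[0],b_.shape[0]);a_=a_[:, :390]
a_,b_=[cv2.copyMakeBorder(q,0,H-q.shape[0],0,4,0) for q in(a_,b_)]
cv2.imwrite("pics/h.png",np.hstack([a_,b_]))
E
```

```text
time: 31.35
ee_pos: [0.4954, 0.2501, 0.351]
eef_rot: [0.044, 0.969, -0.241, -0.01]
ft_force: [-0.0, -0.8, -0.2]
width: 0.0004
0.0451 [[[282.8, 168.5], [288.7, 156.0]], [[220.8, 176.7], [212.7, 172.6]]]
0.0505 [[[281.9, 170.3], [287.8, 157.9]], [[221.9, 177.3], [214.0, 173.2]]]
0.0559 [[[281.0, 172.1], [286.9, 159.8]], [[223.1, 177.9], [215.2, 173.8]]]
```

View pics/h.png

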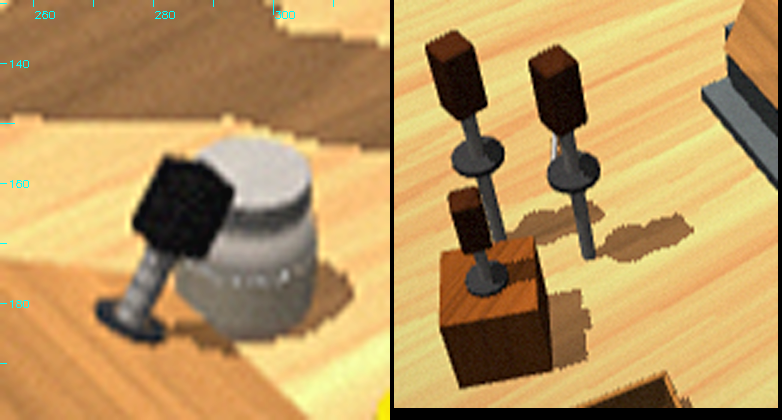

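View pics/i.png

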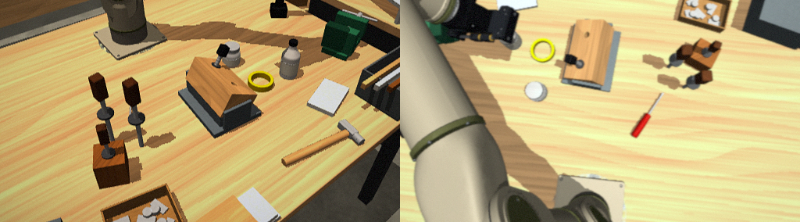

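The rod is seated in its stand, disc on top. The head's centre at (285.2,163.7) agrees with the (284.9,164.1) predicted for 50.5 mm. Everything else is where it was and the gripper is clear.

```bash
python3 -c "
from bench import r
print(r.close_job())"
```

```text
the job is handed in; nothing more can be done
None
```

The job is done and handed in at about 31 s. The depth stop sits about 50.5 mm down, against a measured bore depth of 50.65 mm.

- **Bore depth:** I lowered the smallest rod down the bore until it met the bottom (about 10 N). I then touched the block's face beside the bore with the same tip. The difference between the two contacts is 50.65 mm.
- **Rod:** it is back in its stand with the disc resting on top, as the last picture shows. The grip may have turned it a few degrees about its own axis.
- **Stop travel:** I pushed the head with closed fingers until the fingertips were at the matching height above the face. Fingertip contact on the face read 11.5 mm against the nominal 11.0 mm. That puts the travel between 50.1 and 50.6 mm, depending on which is right, well inside the 3 mm tolerance.
- **Last checks:** in the final picture the stop head is within half a pixel of where 50.5 mm predicts. The bottle, tape, driver and jar look unmoved, and the gripper is clear of everything.

No check failed; the 0.5 mm fingertip difference was the only disagreement.

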